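# Roll the spray can off the crate lid

### The job

The spray can lying on the hinged lid of the cedar crate keeps the lid from being opened. With the fingertips on top of the can, gently roll it (do not drag, pick up or fling it) across the hinge seam on to the fixed part of the crate's top, so that it stops and lies there wholly past the seam, not touching the oval tray or the white pot. Leave the lid shut and the other things where they are.

Things in the scene. Friction and masses are not known exactly. Their poses are not given: they have to be found in the camera images.
- can: Spray can on its side on the crate lid, about 0.26 kg: straight bare aluminium wall 53 mm in diameter, 130 mm long; then a 6 mm shoulder and a white cap 45 mm in diameter, 34 mm long, clear of the wood. Origin on its axis, half-way along the straight wall. x runs along the can's axis to the cap; y and z turn as it rolls. It rolls with some resistance: let go at 50 mm/s it stops within about 5 mm.
- can_foot (a point): Point on the can's axis at the foot end of the straight wall, 65 mm from the origin of the can.
- can_shoulder (a point): Point on the can's axis at the cap end of the straight wall, 65 mm from the origin of the can.
- seam (a point): Middle of the straight seam between the hinged lid and the fixed deck of the crate's top, on the top surface (150 mm above the table). x runs along the seam, y from lid to deck, z up. The crate is fixed, 340 mm along x; from here the flat lid reaches 288 mm to -y, the flat deck (same plane) 260 mm to +y. The seam is 3 mm wide, its two steel hinges flush: the can rolls over it freely.
- lid (a joint): Angle of the crate's hinged lid in rad: 0 shut (level with the deck), grows as its free end swings up about the seam.
- tray: Loose oval steel tray on the deck, 210 mm along its x, 125 mm along its y, rim 14 mm high; its long side faces the seam. Origin: centre of its underside.
- clipper: Chrome hair clipper lying in the tray, about 160 mm long (along its x), 45 mm wide, 37 mm high. Origin: middle of its underside.
- combs: Stack of four black plastic guard combs on the deck, 46 by 48 mm, 54 mm high. Origin: centre of its underside.
- pot: White ceramic pot with a ribbed twist cap, standing on the deck beside the tray, 66 mm in diameter, 61 mm high. Origin: centre of its underside.
There are look-alikes about, which are no part of the job. Leave any purple or yellow look-alike of the can alone. What is shaped like the tray but blue or pink is not meant.

How it is judged:
By the outcome, as a careful person would: the job done as asked, in the order asked, and still so for the second after the job is handed in, with the robot touching nothing.
It also fails if it takes over 58 s, if anything falls off the work surface, if the arm or the gripper's body presses on something with over 40 N, if the wrist force passes 120 N, or if a joint passes its speed limit or range.

### The arm

A 6-joint arm with a two-finger parallel gripper is mounted at the origin on the work surface. World frame = base frame: x ahead of the robot, y to its left, z up, the work surface at z = 0. Lengths are in m, angles in rad, forces in N, time in s.
With the tool pointing down it reaches from about 0.325 to 0.925 m from the base axis. Payload 3.1 kg.
Tool frame: the origin (TCP) lies midway between the tips of the shut fingers; the grasp point (between the pads) lies grip_depth behind it (grip_depth is the distance from the TCP to the grasp point, in m); z points along the fingers, y is the line along which they close (so a half turn about z gives the same grasp; the last joint's range is limited). The gripper opens to 85 mm and grips with 20 to 120 N. Pads are 22 mm wide; open, the fingers measure 114 mm over their backs; the gripper's body (76 mm by 85 mm) begins 54 mm behind the grasp point. The pads swing forward as they close: fully open they stand 13 mm farther back than shut.
Start: joints at [-1.333, 0.217, 1.613, -0, 1.311, -0.112], TCP at [0.214, -0.587, 0.199] pointing down, gripper open.
Joint ranges: [-2.75, 2.75], [-0.78, 2.1], [0.31, 2.55], [-1.13, 4.27], [0.13, 2.63], [-2.58, 2.58]. Speed limits (rad/s): [2.79, 2.79, 3.14, 3.14, 3.14, 3.14].

### API

Orientations are given as [roll, pitch, yaw] about the fixed x, y, z axes, in that order (R = Rz(yaw) Ry(pitch) Rx(roll)).
In Python, from rig import * gives the robot as it stands. The module is installed in compiled form; this text tells all that it offers.
- The arm moves only by the tool apply_moves, never from a script. Its argument "rows" is a list that holds one entry, the list of rows, each a list of 7 numbers: the closure, from -1 (fully open) to 1 (shut), so that 0 is half open, then the shift along the tool's x, y, z normalised to -1 to 1, where 1 is 80 mm, then the turn, a rotation vector about the tool's x, y, z normalised to -1 to 1, where 1 is 0.5 rad. In form: [[[hand, dx, dy, dz, wx, wy, wz], ...]]. A call has 1 to 20 rows; each row is the pose to reach, as a shift and turn from the pose commanded when the call began, along the tool's axes at that moment; what a row does not reach only later rows make up. A row lasts 1/12 s, in which the tool goes at most 41.7 mm and 7.16 degrees, less where a joint would pass 70% of its speed; a pose out of reach is approached as far as the arm can. A call with a number of a shift or a turn outside -1 to 1 is refused whole. A call with a gripper value outside its range is refused whole. The fingers move at their own pace and stop on an object; "grip_force" is the grip in N (left out, the last holds). Time passes only in rows, so rows that repeat a pose let the fingers close. It gives the time, the measured TCP pose, the force, the opening and the grip force at its end, in the units of the state.
- get_state(): the state, without advancing time (a new reading comes with each control period).
- grab_frame(name): name is "scene" or "top" or "wrist"; returns (picture, depth): 384x512x3 uint8, blue, green, red; 384x512 float32, m along the optical axis (not along the pixel's ray), 0 where there is no reading.
- calibration(name): a dict with "fx", "fy", "cx", "cy" (pixels), "dist_coeffs" ([k1, k2, p1, p2, k3] as OpenCV has them; the pictures are not rectified), "extrinsics" (4x4, takes a point from world to camera coordinates). Camera axes: x right, y up, looking along -z (the intrinsics and any distortion apply to the point x, -y, -z); pixel columns grow to the right and rows downward; lengths in m; the calibration is good to about 2 mm. A picture is of the moment at which its call begins: read the wrist's pose just before it. calibration takes no time and is no camera call; for the wrist camera it gives the pose at the moment of the call.
- finish_job(): hands the job in; it is judged then, once.
Trained networks look in the newest picture that a camera, given by its name, has taken for a name from the list of things; names that differ only in an ending like _2 or _b are one class to them, and where a whole thing is asked for, a point or a joint stands for the part that bears it (a point fixed in the world has none). Each returns a list of dicts, best first, with "score" (0 to 1); they miss things now and then, are a little off and sometimes report something else, mostly with a low value. They report only what shows in the picture. A call takes as long as a camera call. They do not tell look-alikes from the thing itself.
- spot_in(thing, camera): "extent" ([centre column, centre row, width, height] in pixels, round what is visible of it).
- trace(thing, camera): "pixels" (384x512 bool, what is visible of it) and "extent" ([centre column, centre row, width, height] in pixels, round what is visible of it).
The state is a dict: "time": time; "qpos": joint angles; "joint_vel": joint speeds; "joint_torque": joint torques, N m; "tool_pos": TCP position; "ee_rot": TCP orientation; "wrist_force": force on the tool from outside, world axes, zero at the start; "ft_torque": the same for the moment, N m; "width": finger opening in m; "gripper_force": force on a finger pad.
Only numpy, scipy, OpenCV 4.12 (cv2) and the standard library are available. Lean on these libraries where they do the work, as an engineer would, in place of code of your own. Each camera call takes 0.05 s, during which the arm holds its last target. There are 200 camera calls.

## Working session

There is one attempt and no reset: what is moved stays moved. The work goes in short steps, Python scripts to look and compute and a tool call to move; the robot and the scene stay as the last step left them, time stands still between calls to the robot, and variables do not carry over. Pictures are saved under pics/ and viewed, at most 10 in all, crops included, and the job is handed in when it is done.

Besides the shell and the picture viewer there is one more tool, called after "Request:" as name(argument=value, ...), one argument or row to a line, values as JSON. apply_moves: Moves the arm, as the interface text tells. Its arguments: {"type":"object","properties":{"rows":{"type":"array"},"grip_force":{"type":"number"}},"required":["rows"]}

```bash
mkdir -p pics
cat > h.py <<'E'
from rig import *
import numpy as np, cv2
def world(px,depth,cal):
    px=np.asarray(px,float).reshape(-1,1,2)
    K=np.array([[cal['fx'],0,cal['cx']],[0,cal['fy'],cal['cy']],[0,0,1]])
    n=cv2.undistortPoints(px,K,np.array(cal['dist_coeffs'])).reshape(-1,2)
    d=np.asarray(depth,float).reshape(-1)
    c=np.c_[n[:,0]*d,-n[:,1]*d,-d,np.ones(len(d))]
    return (np.linalg.inv(np.array(cal['extrinsics']))@c.T).T[:,:3]
def cloud(mask,depth,cal):
    r,c=np.where(mask&(depth>0)); return world(np.c_[c,r],depth[r,c],cal)
E
python3 - <<'E'
from h import *
s=get_state();print(s['tool_pos'],s['ee_rot'],s['wrist_force'])
ims=[]
for n in ['top','scene']:
    p,d=grab_frame(n);cal=calibration(n);ims.append(p)
    print(n,np.linalg.inv(np.array(cal['extrinsics']))[:3,3])
    for t in ['can','tray','pot','combs','clipper']:
        for o in trace(t,n)[:3]:
            w=cloud(o['pixels'],d,cal)
            if len(w)==0: continue
            print(t,round(o['score'],2),np.round(o['extent']),'med',np.median(w,0).round(3),'lo',np.percentile(w,2,0).round(3),'hi',np.percentile(w,98,0).round(3))
cv2.imwrite('pics/a.png',ims[0]);cv2.imwrite('pics/b.png',ims[1])
E
```

```text
[ 0.21399696 -0.58624495  0.19753636] [-3.13913982e+00 -2.55799630e-04  3.49817140e-01] [0.69140879 0.06492804 1.17049418]
top [0.37280494 0.02947089 1.45239028]
can 0.96 [363. 257.  26.  54.] med [ 0.253 -0.315  0.049] lo [ 0.178 -0.355  0.028] hi [ 0.334 -0.282  0.056]
can 0.73 [290. 151.  18.  60.] med [ 0.587 -0.062  0.198] lo [ 0.511 -0.087  0.167] hi [ 0.672 -0.038  0.207]
can 0.69 [376. 175.  14.  55.] med [ 0.54  -0.376  0.047] lo [ 0.453 -0.407 -0.002] hi [ 0.62  -0.354  0.057]
tray 0.8 [199. 257.  52.  52.] med [0.241 0.243 0.003] lo [ 0.166  0.162 -0.004] hi [0.315 0.323 0.015]
tray 0.7 [144. 150.  38.  58.] med [0.61  0.446 0.003] lo [ 0.518  0.389 -0.004] hi [0.7   0.499 0.015]
tray 0.67 [203. 165.  38.  65.] med [0.541 0.22  0.154] lo [0.449 0.153 0.147] hi [0.64  0.268 0.167]
pot 0.98 [216. 109.  22.  27.] med [0.708 0.165 0.21 ] lo [0.683 0.136 0.16 ] hi [0.742 0.195 0.215]
combs 0.74 [260. 157. 189. 127.] med [ 0.57  -0.008  0.15 ] lo [ 0.402 -0.246  0.144] hi [0.743 0.288 0.156]
combs 0.54 [192. 108.  20.  23.] med [0.717 0.246 0.193] lo [0.695 0.223 0.149] hi [0.74
[... 308 characters left out ...]
 [ 0.559 -0.384  0.047] lo [ 0.459 -0.41   0.012] hi [ 0.623 -0.357  0.055]
can 0.71 [112. 220.  49.  47.] med [ 0.273 -0.322  0.047] lo [ 0.182 -0.36   0.016] hi [ 0.34  -0.283  0.057]
tray 0.94 [338. 172.  61.  47.] med [0.541 0.207 0.155] lo [0.449 0.16  0.15 ] hi [0.636 0.273 0.165]
tray 0.94 [279. 148.  61.  30.] med [0.23  0.246 0.004] lo [ 0.166  0.168 -0.001] hi [0.294 0.326 0.016]
pot 0.71 [375. 210.  33.  36.] med [0.726 0.155 0.207] lo [0.69  0.136 0.155] hi [0.75  0.198 0.215]
combs 0.79 [400. 201.  32.  33.] med [0.731 0.24  0.195] lo [0.672 0.22  0.15 ] hi [0.749 0.274 0.207]
clipper 0.7 [339. 169.  38.  43.] med [0.569 0.199 0.181] lo [0.483 0.173 0.168] hi [0.628 0.225 0.191]
```

View pics/a.png

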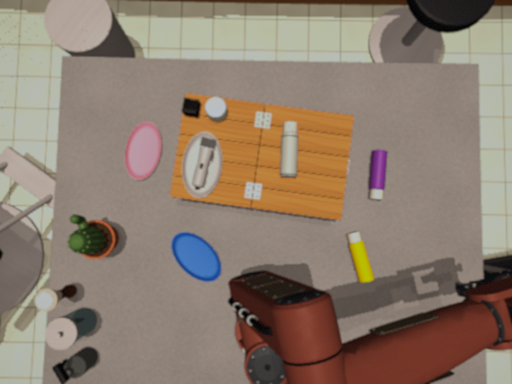

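View pics/b.png

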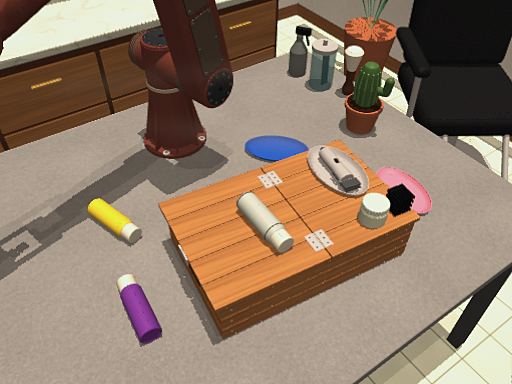

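The top view shows the bare can at (290,151), cap up, on the lid. The seam runs through the hinges at (263,120) and (253,190), with the steel tray at (203,165), the pot at (216,109), and purple and yellow decoys off the crate. Next I fit the crate, can and tray.

Run:
```python
from h import *
p,d=grab_frame('top');cal=calibration('top')
r,c=np.mgrid[0:384,0:512];W=world(np.c_[c.ravel(),r.ravel()],d.ravel(),cal).reshape(384,512,3)
def fit(m,n):
    q=W[m][:,:2].astype(np.float32); R=cv2.minAreaRect(q);print(n,R,cv2.boxPoints(R).round(3).tolist());return R
box=(W[...,0]>.35)&(W[...,0]<.8)&(W[...,1]>-.3)&(W[...,1]<.36)
top=box&(abs(W[...,2]-.15)<.008)
k,l,st,_=cv2.connectedComponentsWithStats(top.astype(np.uint8)); i=1+st[1:,4].argmax()
fit(l==i,'crate');print('z',np.median(W[l==i][:,2]))
# can points
rgn=box&(W[...,2]>.175)&(W[...,1]<.03)&(W[...,0]<.72)
q=W[rgn];print('can n',len(q),q.min(0),q.max(0))
R=fit(rgn,'can')
wall=q[q[:,2]>.195];m=wall[:,:2].mean(0);u=np.linalg.svd(wall[:,:2]-m)[2][0];u*=np.sign(u[0]);print('axis',m,u,np.degrees(np.arctan2(u[1],u[0])))
s=(q[:,:2]-m)@u;v=(q[:,:2]-m)@np.array([-u[1],u[0]])
for a in np.arange(s.min(),s.max(),.01):
    k=(s>=a)&(s<a+.01)
    if k.any(): print((m+u*(a+.005)).round(3),q[k,2].max().round(3),v[k].min().round(3),v[k].max().round(3))
for n in ['tray','pot']:
  for o in trace(n,'top'):
    w=W[o['pixels']&(d>0)]
    if abs(np.median(w[:,2])-.15)<.08 and np.median(w[:,2])>.1: fit(o['pixels']&(d>0),n)
g=cv2.resize(p[85:225,165:365],None,fx=4,fy=4,interpolation=cv2.INTER_CUBIC);cv2.imwrite('pics/c.png',g)
for px in [(263,120),(253,190),(259,105),(250,204)]: print(px,W[px[1],px[0]])
```

```text
crate ((0.5771914720535278, 0.019380897283554077), (0.5546029210090637, 0.3394129276275635), 83.26565551757812) [[0.37599998712539673, -0.23600000143051147], [0.7129999995231628, -0.2759999930858612], [0.777999997138977, 0.2750000059604645], [0.4410000145435333, 0.3149999976158142]]
z 0.150156050634769
can n 1668 [ 0.37280494 -0.09047274  0.17663745] [0.67894905 0.02947089 1.45239028]
can ((0.5198506116867065, -0.0469895601272583), (0.0784149318933487, 0.3220645487308502), 76.21046447753906) [[0.3540000021457672, -0.04699999839067459], [0.6669999957084656, -0.12300000339746475], [0.6859999895095825, -0.04699999839067459], [0.37299999594688416, 0.028999999165534973]]
axis [ 0.46536618 -0.01059479] [ 0.92597275 -0.37759035] -22.184503046691162
[0.377 0.026] 1.452 0.002 0.002
[ 0.516 -0.031] 0.204 -0.025 -0.003
[ 0.525 -0.035] 0.208 -0.052 -0.002
[ 0.534 -0.039] 0.206 -0.051 0.003
[ 0.543 -0.042] 0.206 -0.049 0.006
[ 0.553 -0.046] 0.207 -0.047 0.011
[ 0.562 -0.05 ] 0.209 -0.042 0.015
[ 0.571 -0.054] 0.207 -0.038 0.018
[ 0.58  -0.057] 0.208 -0.033 0.023
[ 0.59  -0.061] 0.209 -0.03 0.026

[... 929 characters left out ...]
6255161017179489, 0.06114516779780388), 58.95001983642578) [[0.6700000166893005, 0.1550000011920929], [0.7229999899864197, 0.12399999797344208], [0.7549999952316284, 0.1770000010728836], [0.703000009059906, 0.20900000631809235]]
pot ((0.5942038893699646, -0.06508611142635345), (0.05551151931285858, 0.1716196984052658), 88.60879516601562) [[0.5080000162124634, -0.09099999815225601], [0.6790000200271606, -0.0949999988079071], [0.6809999942779541, -0.039000000804662704], [0.5090000033378601, -0.03500000014901161]]
(263, 120) [0.69188413 0.01998607 0.14963586]
(253, 190) [0.46559524 0.04765523 0.15383467]
(259, 105) [0.74036676 0.03373191 0.15058112]
(250, 204) [0.42128033 0.05631078 0.15083364]
```

View pics/c.png

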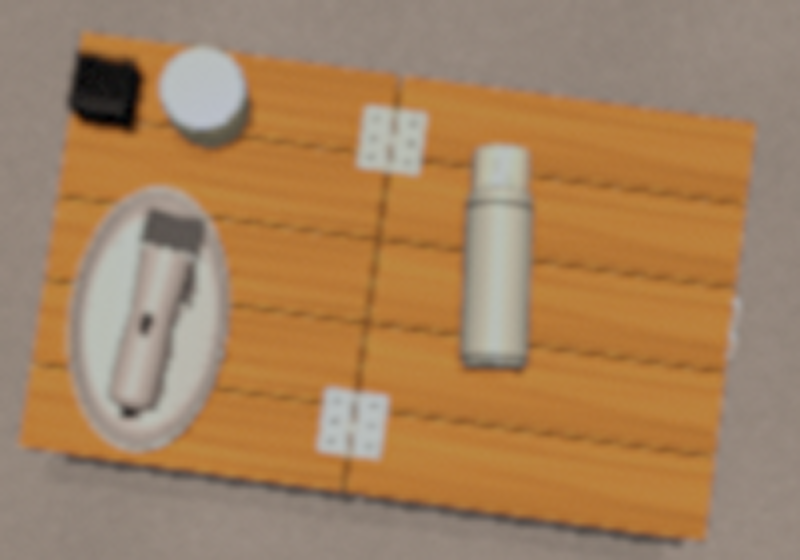

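```bash
cat >> h.py <<'E'
def rel(tgt,yaw):
    from scipy.spatial.transform import Rotation as Ro
    s=get_state();R=Ro.from_euler('xyz',s['ee_rot']);T=Ro.from_euler('xyz',[np.pi,0,yaw])
    print('pos',np.round(s['tool_pos'],4),'rot',np.round(s['ee_rot'],4),'F',np.round(s['wrist_force'],1),'t',s['time'],'w',s['width'])
    print('shift mm/80',(R.inv().apply(np.array(tgt)-s['tool_pos'])/.08).round(3),'turn/.5',((R.inv()*T).as_rotvec()/.5).round(3))
E
python3 - <<'E'
from h import *
p=np.array([.214,-.586]);y=.35;t=np.array([.575,-.075]);yt=1.5433
for i in range(9):
    dy=min(.45,yt-y);d=t-p
    X=np.array([np.cos(y),np.sin(y)]);Y=np.array([np.sin(y),-np.cos(y)])
    s=np.array([d@X,d@Y])/.08;k=min(1,1/abs(s).max());s=(s*k).round(2)
    print(s,round(-dy/.5,2));p=p+.08*(s[0]*X+s[1]*Y);y+=dy
E
```

```text
[ 1.   -0.69] -0.9
[ 1.   -0.16] -0.9
[1.  0.3] -0.59
[1.   0.67] -0.0
[1.   0.67] -0.0
[1.   0.66] -0.0
[0.78 0.52] -0.0
[0. 0.] -0.0
[0. 0.] -0.0
```

Request:
apply_moves(
  rows=[
    [[0, 0.4, -0.3, -1, -0.0, 0, -0.25], [0, 1, -0.69, -1, 0, 0, -0.5], [0, 1, -0.69, -1, 0, 0, -0.75], [0, 1, -0.69, -1, 0, 0, -0.9], [0, 1, -0.69, -1, 0, 0, -0.9]],
  ],
)

```text
time: 1.17
tool_pos: [0.2724, -0.5076, 0.2821]
ee_rot: [3.137, 0.002, 0.804]
wrist_force: [0.4, 0.4, -0.9]
width: 0.0424
gripper_force: 0.0
```

Request:
apply_moves(
  rows=[
    [[0, 0.4, -0.06, 0, 0, 0, -0.25], [0, 0.8, -0.13, 0, 0, 0, -0.5], [0, 1, -0.16, 0, 0, 0, -0.75], [0, 1, -0.16, 0, 0, 0, -0.9], [0, 1, -0.16, 0, 0, 0, -0.9]],
  ],
)

```text
time: 1.58
tool_pos: [0.3168, -0.4411, 0.2778]
ee_rot: [-3.14, -0.001, 1.25]
wrist_force: [-0.6, 0.2, 0.6]
width: 0.0425
gripper_force: 0.0
```

Request:
apply_moves(
  rows=[
    [[0, 0.5, 0.15, 0, 0, 0, -0.25], [0, 1, 0.3, 0, 0, 0, -0.5], [0, 1, 0.3, 0, 0, 0, -0.59], [0, 1, 0.3, 0, 0, 0, -0.59]],
  ],
)

```text
time: 1.92
tool_pos: [0.3653, -0.3726, 0.2781]
ee_rot: [-3.141, -0.0, 1.544]
wrist_force: [-0.5, -0.8, 0.8]
width: 0.0427
gripper_force: 0.0
```

Request:
apply_moves(
  rows=[
    [[0, 0.4, 0.27, 0, 0, 0, 0], [0, 0.8, 0.54, 0, 0, 0, 0], [0, 1, 0.67, 0, 0, 0, 0], [0, 1, 0.67, 0, 0, 0, 0]],
  ],
)

```text
time: 2.25
tool_pos: [0.4216, -0.2935, 0.2784]
ee_rot: [-3.142, -0.001, 1.543]
wrist_force: [-0.0, -0.2, 0.8]
width: 0.0425
gripper_force: 0.0
```

Request:
apply_moves(
  rows=[
    [[0, 0.4, 0.27, 0, 0, 0, 0], [0, 0.8, 0.54, 0, 0, 0, 0], [0, 1, 0.67, 0, 0, 0, 0], [0, 1, 0.67, 0, 0, 0, 0]],
  ],
)

```text
time: 2.58
tool_pos: [0.4773, -0.2155, 0.2784]
ee_rot: [-3.142, -0.001, 1.543]
wrist_force: [-0.2, -0.8, -1.0]
width: 0.0425
gripper_force: 0.0
```

Request:
apply_moves(
  rows=[
    [[0, 0.4, 0.27, 0, 0, 0, 0], [0, 0.8, 0.54, 0, 0, 0, 0], [0, 1, 0.67, 0, 0, 0, 0], [0, 1, 0.67, 0, 0, 0, 0]],
  ],
)

```text
time: 2.92
tool_pos: [0.5331, -0.1374, 0.2784]
ee_rot: [-3.141, -0.0, 1.544]
wrist_force: [0.4, 0.5, -0.4]
width: 0.0426
gripper_force: 0.0
```

Run:
```python
from h import *
rel([.575,-.0735,.23],1.5433)
p,d=grab_frame('wrist');cv2.imwrite('pics/d.png',p)
p,d=grab_frame('top');cal=calibration('top')
for o in trace('can','top')+trace('can','wrist'): print(o['score'],o['extent'])
```

```text
pos [ 0.5331 -0.1374  0.2784] rot [-3.1415e+00 -2.0000e-04  1.5439e+00] F [ 0.4  0.5 -0.4] t 2.9167 w 0.04259723218652178
shift mm/80 [0.813 0.502 0.605] turn/.5 [-0.    -0.     0.001]
0.78 [290.4, 152.8, 16.2, 58.3]
0.73 [360.5, 256.6, 27.0, 50.8]
0.72 [375.5, 176.2, 21.6, 50.7]
0.91 [255.6, 304.6, 103.8, 39.3]
0.79 [325.4, 92.9, 215.6, 66.6]
0.67 [76.9, 274.8, 117.4, 55.9]
```

View pics/d.png

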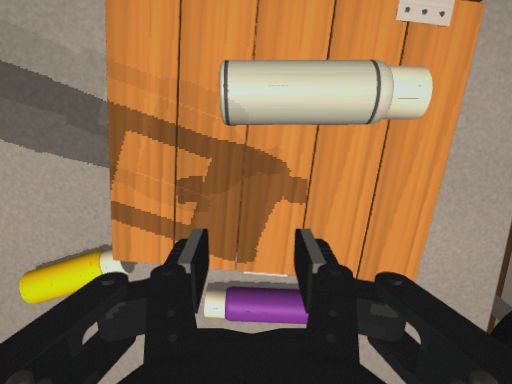

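The wrist view shows the can's wall at columns 222–388, row 92, parallel to the finger line. I'll fit its axis from this closer view.

```bash
cat >> h.py <<'E'
def canpose():
    cal=calibration('wrist');p,d=grab_frame('wrist');best=None
    for o in trace('can','wrist'):
        w=cloud(cv2.erode(o['pixels'].astype(np.uint8),np.ones((3,3)))>0,d,cal)
        if len(w)<50 or not .18<np.median(w[:,2])<.215: continue
        if best is None or len(w)>len(best[0]): best=(w,o['extent'],o['score'])
    w,e,sc=best;print('extent',np.round(e),sc,len(w))
    w=w[(w[:,2]>.185)&(w[:,2]<.21)]
    bx=[];R=cv2.minAreaRect(w[:,:2].astype(np.float32));print('rect',np.round(cv2.boxPoints(R),4).tolist())
    for a in np.arange(.49,.70,.02):
        k=w[(w[:,0]>=a)&(w[:,0]<a+.02)]
        if len(k)>30: bx.append([a+.01,(np.percentile(k[:,1],2)+np.percentile(k[:,1],98))/2,k[k[:,2]>np.percentile(k[:,2],80),1].mean(),np.percentile(k[:,2],98)])
    print(np.round(bx,4))
    return p
E
python3 - <<'E'
from h import *
canpose()
E
```

```text
extent [328.  89. 219.  72.] 0.84 12619
rect [[0.5091999769210815, -0.08810000121593475], [0.6779000163078308, -0.09009999781847], [0.6784999966621399, -0.03959999978542328], [0.5098000168800354, -0.03759999945759773]]
[[ 0.52   -0.0625 -0.0621  0.2036]
 [ 0.54   -0.0629 -0.0627  0.2035]
 [ 0.56   -0.0632 -0.0628  0.2037]
 [ 0.58   -0.0638 -0.0635  0.2037]
 [ 0.6    -0.064  -0.0636  0.2038]
 [ 0.62   -0.0644 -0.0646  0.2038]
 [ 0.64   -0.0646 -0.0648  0.2036]
 [ 0.66   -0.0656 -0.0654  0.1994]
 [ 0.68   -0.0657 -0.0656  0.1996]]
```

Request:
apply_moves(
  rows=[
    [[0, 0.4, 0.25, 0, 0, 0, -0.01], [0, 0.81, 0.5, 0.2, 0, 0, -0.01], [0, 0.81, 0.5, 0.5, 0, 0, -0.01], [0, 0.81, 0.5, 0.8, 0, 0, -0.01], [0, 0.81, 0.5, 0.88, 0, 0, -0.01], [0, 0.81, 0.5, 0.88, 0, 0, -0.01]],
  ],
)

```text
time: 3.72
tool_pos: [0.5713, -0.0741, 0.2055]
ee_rot: [-3.136, -0.001, 1.548]
wrist_force: [-0.6, -0.7, 0.6]
width: 0.0426
gripper_force: 0.0
```

Request:
apply_moves(
  rows=[
    [[0, 0, 0, 0.02, 0, 0, 0], [0, 0, 0, 0.04, 0, 0, 0], [0, 0, 0, 0.05, 0, 0, 0], [0, 0, 0, 0.05, 0, 0, 0]],
  ],
)

```text
time: 4.05
tool_pos: [0.5744, -0.0744, 0.206]
ee_rot: [3.139, 0.001, 1.549]
wrist_force: [0.5, 0.0, 0.1]
width: 0.0427
gripper_force: 0.0
```

Request:
apply_moves(
  rows=[
    [[0, 0, 0, 0.02, 0, 0, 0], [0, 0, 0, 0.04, 0, 0, 0], [0, 0, 0, 0.04, 0, 0, 0], [0, 0, 0, 0.04, 0, 0, 0]],
  ],
)

```text
time: 4.38
tool_pos: [0.5736, -0.0737, 0.2012]
ee_rot: [-3.141, -0.0, 1.55]
wrist_force: [0.1, 0.4, 0.5]
width: 0.043
gripper_force: 0.0
```

Run:
```python
from h import *
p,d=grab_frame('wrist');cv2.imwrite('pics/e.png',p);rel([.575,-.0735,.2],1.5487)
```

```text
pos [ 0.5736 -0.0737  0.2012] rot [-3.1414e+00 -1.0000e-04  1.5499e+00] F [-0.5 -0.3  0. ] t 4.4333 w 0.04268423786124414
shift mm/80 [0.003 0.017 0.015] turn/.5 [-0.    -0.     0.002]
```

View pics/e.png

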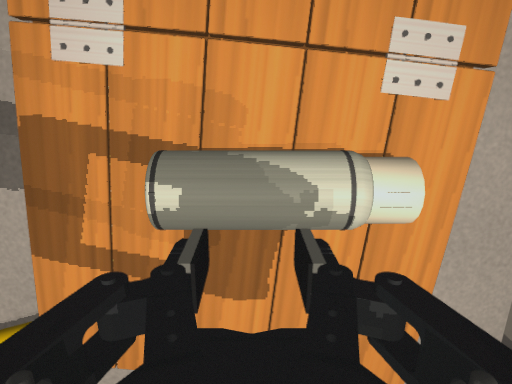

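Run:
```python
from h import *
cal=calibration('wrist');E=np.array(cal['extrinsics'])
K=np.array([[cal['fx'],0,cal['cx']],[0,cal['fy'],cal['cy']],[0,0,1]])
for n,P in dict(tcp=(.5736,-.0737,.201),front=(.5736,-.0627,.206),back=(.5736,-.0847,.206),ridge=(.575,-.0636,.2035),nearedge=(.575,-.090,.1765),L=(.55,-.0627,.206),R=(.597,-.0627,.206)).items():
    c=(E@np.r_[P,1])[:3];q=np.array([[c[0],-c[1],-c[2]]])
    print(n,cv2.projectPoints(q,np.zeros(3),np.zeros(3),K,np.array(cal['dist_coeffs']))[0].ravel().round())
p,d=grab_frame('wrist')
for rc in [(232,203),(240,200),(250,195),(265,187),(232,302),(190,250),(225,250)]:
    print(rc,world([[rc[1],rc[0]]],[d[rc]],cal).round(4))
```

```text
tcp [252. 217.]
front [252. 203.]
back [253. 238.]
ridge [254. 203.]
nearedge [255. 227.]
L [211. 204.]
R [292. 202.]
(232, 203) [[ 0.5509 -0.0637  0.2448]]
(240, 200) [[ 0.5506 -0.0643  0.2519]]
(250, 195) [[ 0.5502 -0.064   0.2621]]
(265, 187) [[ 0.5493 -0.0642  0.2738]]
(232, 302) [[ 0.5966 -0.0651  0.2439]]
(190, 250) [[ 0.5726 -0.0562  0.2019]]
(225, 250) [[ 0.572  -0.0804  0.1967]]
```

Run:
```python
from h import *
import rig
print([n for n in dir(rig) if not n.startswith('_')], getattr(rig,'grip_depth',None))
cal=calibration('wrist');p,d=grab_frame('wrist')
print(np.linalg.inv(np.array(cal['extrinsics']))[:3,3])
for r in range(200,250,4):
    print(r,[tuple(world([[c,r]],[d[r,c]],cal)[0].round(3)[1:]) for c in (192,198,203,207)])
```

```text
['PlanningError', 'calibration', 'finish_job', 'get_state', 'grab_frame', 'grip_depth', 'spot_in', 'trace'] 0.0187
[ 0.57420923 -0.00697871  0.37615427]
200 [(np.float64(-0.061), np.float64(0.203)), (np.float64(-0.062), np.float64(0.203)), (np.float64(-0.061), np.float64(0.203)), (np.float64(-0.062), np.float64(0.202))]
204 [(np.float64(-0.064), np.float64(0.202)), (np.float64(-0.064), np.float64(0.203)), (np.float64(-0.063), np.float64(0.204)), (np.float64(-0.064), np.float64(0.203))]
208 [(np.float64(-0.066), np.float64(0.203)), (np.float64(-0.066), np.float64(0.203)), (np.float64(-0.066), np.float64(0.203)), (np.float64(-0.067), np.float64(0.202))]
212 [(np.float64(-0.069), np.float64(0.202)), (np.float64(-0.069), np.float64(0.202)), (np.float64(-0.069), np.float64(0.202)), (np.float64(-0.069), np.float64(0.202))]
216 [(np.float64(-0.072), np.float64(0.202)), (np.float64(-0.072), np.float64(0.2)), (np.float64(-0.072), np.float64(0.2)), (np.float64(-0.072), np.float64(0.2))]
220 [(np.float64(-0.075), np.float64(0.199)), (np.float64(-0.075), np.float64(0.199)), (np.float64(-0.075), 
[... 539 characters left out ...]
-0.066), np.float64(0.239))]
236 [(np.float64(-0.064), np.float64(0.248)), (np.float64(-0.064), np.float64(0.248)), (np.float64(-0.064), np.float64(0.249)), (np.float64(-0.068), np.float64(0.239))]
240 [(np.float64(-0.064), np.float64(0.252)), (np.float64(-0.064), np.float64(0.253)), (np.float64(-0.065), np.float64(0.251)), (np.float64(-0.07), np.float64(0.239))]
244 [(np.float64(-0.064), np.float64(0.256)), (np.float64(-0.064), np.float64(0.257)), (np.float64(-0.066), np.float64(0.252)), (np.float64(-0.072), np.float64(0.24))]
248 [(np.float64(-0.064), np.float64(0.26)), (np.float64(-0.064), np.float64(0.26)), (np.float64(-0.068), np.float64(0.252)), (np.float64(-0.073), np.float64(0.242))]
```

Depth puts the fingertips about 35 mm above the can, well behind the nominal TCP at this opening. I'll lower in checked steps.

Request:
apply_moves(
  rows=[
    [[0, 0, 0, 0.04, 0, 0, 0], [0, 0, 0, 0.08, 0, 0, 0], [0, 0, 0, 0.08, 0, 0, 0]],
  ],
)

```text
time: 4.78
tool_pos: [0.573, -0.0736, 0.1938]
ee_rot: [-3.14, -0.0, 1.55]
wrist_force: [-0.1, -0.9, 0.9]
width: 0.0431
gripper_force: 0.0
```

Request:
apply_moves(
  rows=[
    [[0, 0, 0, 0.02, 0, 0, 0], [0, 0, 0, 0.04, 0, 0, 0], [0, 0, 0, 0.04, 0, 0, 0]],
  ],
)

```text
time: 5.03
tool_pos: [0.5734, -0.0737, 0.1912]
ee_rot: [-3.141, -0.0, 1.55]
wrist_force: [-0.0, 0.9, -0.5]
width: 0.0428
gripper_force: 0.0
```

Request:
apply_moves(
  rows=[
    [[0, 0, 0, 0.04, 0, 0, 0], [0, 0, 0, 0.08, 0, 0, 0], [0, 0, 0, 0.11, 0, 0, 0], [0, 0, 0, 0.11, 0, 0, 0]],
  ],
)

```text
time: 5.37
tool_pos: [0.5731, -0.0736, 0.1819]
ee_rot: [-3.14, -0.0, 1.55]
wrist_force: [0.3, 0.4, -1.0]
width: 0.0428
gripper_force: 0.0
```

Run:
```python
from h import *
cal=calibration('wrist');p,d=grab_frame('wrist');cv2.imwrite('pics/f.png',p);rel([.575,-.0735,.2],1.5487)
for r in (230,236,242): print(r,[tuple(world([[c,r]],[d[r,c]],cal)[0].round(4)) for c in (192,203,207,296,301)])
p,d=grab_frame('scene');cv2.imwrite('pics/g.png',cv2.resize(p[120:300,170:420],None,fx=3,fy=3))
```

```text
pos [ 0.5732 -0.0737  0.1822] rot [-3.1404e+00 -2.0000e-04  1.5498e+00] F [0.9 0.4 0.5] t 5.4167 w 0.04284799567701753
shift mm/80 [ 0.003  0.022 -0.222] turn/.5 [-0.002 -0.     0.002]
230 [(np.float64(0.545), np.float64(-0.0633), np.float64(0.2235)), (np.float64(0.5499), np.float64(-0.064), np.float64(0.2221)), (np.float64(0.5514), np.float64(-0.0652), np.float64(0.2194)), (np.float64(0.5941), np.float64(-0.0663), np.float64(0.2192)), (np.float64(0.596), np.float64(-0.0651), np.float64(0.222))]
236 [(np.float64(0.5459), np.float64(-0.0641), np.float64(0.2285)), (np.float64(0.5509), np.float64(-0.0643), np.float64(0.2285)), (np.float64(0.5512), np.float64(-0.0681), np.float64(0.2199)), (np.float64(0.5941), np.float64(-0.0693), np.float64(0.2193)), (np.float64(0.5949), np.float64(-0.065), np.float64(0.2291))]
242 [(np.float64(0.5471), np.float64(-0.0641), np.float64(0.2349)), (np.float64(0.5512), np.float64(-0.0658), np.float64(0.2315)), (np.float64(0.5512), np.float64(-0.0709), np.float64(0.2207)), (np.float64(0.5941), np.float64(-0.0723), np.float64(0.2198)), (np.float64(0.594), np.float64(-0.0651), np.float64(0.2349))]
```

View pics/g.png

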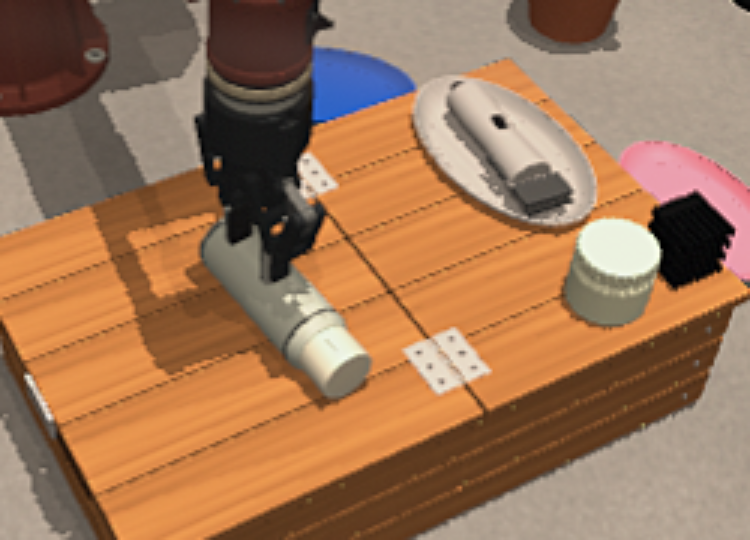

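The scene view shows the gripper poised with both fingers above the can wall, still clear of it. I'll keep lowering.

Request:
apply_moves(
  rows=[
    [[0, 0, 0.01, 0.03, 0, 0, 0], [0, 0, 0.01, 0.06, 0, 0, 0], [0, 0, 0.02, 0.1, 0, 0, 0], [0, 0, 0.02, 0.1, 0, 0, 0]],
  ],
)

```text
time: 5.8
tool_pos: [0.5749, -0.0737, 0.174]
ee_rot: [-3.14, -0.0, 1.55]
wrist_force: [-1.1, 0.2, -0.3]
width: 0.0429
gripper_force: 0.0
```

Request:
apply_moves(
  rows=[
    [[0, 0, 0, 0.02, 0, 0, 0], [0, 0, 0, 0.04, 0, 0, 0], [0, 0, 0, 0.04, 0, 0, 0]],
  ],
)

```text
time: 6.05
tool_pos: [0.5751, -0.0737, 0.1713]
ee_rot: [-3.141, -0.0, 1.55]
wrist_force: [0.7, -0.2, -0.6]
width: 0.0427
gripper_force: 0.0
```

Request:
apply_moves(
  rows=[
    [[0, 0, 0, 0.01, 0, 0, 0], [0, 0, 0, 0.025, 0, 0, 0], [0, 0, 0, 0.025, 0, 0, 0]],
  ],
)

```text
time: 6.3
tool_pos: [0.5752, -0.0738, 0.1695]
ee_rot: [-3.141, -0.0, 1.55]
wrist_force: [0.8, 0.6, 0.2]
width: 0.0429
gripper_force: 0.0
```

Request:
apply_moves(
  rows=[
    [[0, 0, 0, 0.02, 0, 0, 0], [0, 0, 0, 0.025, 0, 0, 0], [0, 0, 0, 0.025, 0, 0, 0]],
  ],
)

```text
time: 6.55
tool_pos: [0.5756, -0.074, 0.1683]
ee_rot: [3.141, 0.0, 1.55]
wrist_force: [0.1, -0.4, 2.0]
width: 0.0425
gripper_force: 1.0
```

Request:
apply_moves(
  rows=[
    [[0, 0, 0, 0.02, 0, 0, 0], [0, 0, 0, 0.025, 0, 0, 0], [0, 0, 0, 0.025, 0, 0, 0]],
  ],
)

```text
time: 6.8
tool_pos: [0.5757, -0.0745, 0.1679]
ee_rot: [3.141, 0.001, 1.55]
wrist_force: [-3.8, -1.1, 8.8]
width: 0.0428
gripper_force: 4.2
```

Run:
```python
from h import *
cal=calibration('wrist');p,d=grab_frame('wrist');rel([.575,-.0735,.2],1.5487)
for r in (226,230,236): print(r,[tuple(world([[c,r]],[d[r,c]],cal)[0].round(4)) for c in (192,203,207,296,301)])
for r in (190,200,210,220): print(r,world([[250,r]],[d[r,250]],cal)[0].round(4))
cv2.imwrite('pics/h.png',p[100:330])
```

```text
pos [ 0.5757 -0.0745  0.1679] rot [3.1406e+00 1.4000e-03 1.5500e+00] F [-3.3 -0.7  9.1] t 6.85 w 0.04262867753677018
shift mm/80 [ 0.011 -0.009 -0.401] turn/.5 [0.002 0.003 0.003]
226 [(np.float64(0.5463), np.float64(-0.0647), np.float64(0.2031)), (np.float64(0.5517), np.float64(-0.0649), np.float64(0.203)), (np.float64(0.5534), np.float64(-0.0655), np.float64(0.2015)), (np.float64(0.597), np.float64(-0.0662), np.float64(0.2022)), (np.float64(0.5993), np.float64(-0.0658), np.float64(0.2033))]
230 [(np.float64(0.5474), np.float64(-0.0644), np.float64(0.2087)), (np.float64(0.5524), np.float64(-0.0648), np.float64(0.2081)), (np.float64(0.554), np.float64(-0.0658), np.float64(0.2059)), (np.float64(0.5965), np.float64(-0.0667), np.float64(0.206)), (np.float64(0.5986), np.float64(-0.0662), np.float64(0.2074))]
236 [(np.float64(0.5487), np.float64(-0.0644), np.float64(0.2157)), (np.float64(0.5535), np.float64(-0.0646), np.float64(0.2153)), (np.float64(0.5538), np.float64(-0.0688), np.float64(0.2061)), (np.float64(0.5965), np.float64(-0.0696), np.float64(0.2065)), (np.float64(0.5974), np.float64(-0.0657), np.float64(0.2152))]
190 [ 0.5749 -0.0484  0.1987]
200 [ 0.5748 -0.0532  0.1998]
210 [ 0.5747 -0.0571  0.2032]
220 [ 0.5746 -0.0628  0.2016]
```

View pics/h.png

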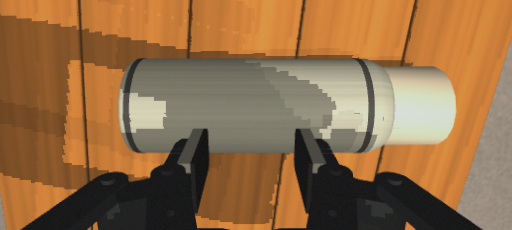

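Contact is confirmed at TCP z ≈ 0.168 with about 9 N. I'll ease off slightly and start the first rolling stroke.

Request:
apply_moves(
  rows=[
    [[0, 0.02, 0, -0.01, 0, 0, 0], [0, 0.05, 0, -0.01, 0, 0, 0], [0, 0.1, 0, -0.01, 0, 0, 0], [0, 0.15, 0, -0.01, 0, 0, 0], [0, 0.2, 0, -0.01, 0, 0, 0], [0, 0.25, 0, -0.01, 0, 0, 0], [0, 0.3, 0, -0.01, 0, 0, 0], [0, 0.35, 0, -0.01, 0, 0, 0], [0, 0.4, 0, -0.01, 0, 0, 0], [0, 0.43, 0, -0.01, 0, 0, 0], [0, 0.45, 0, -0.01, 0, 0, 0], [0, 0.45, 0, -0.01, 0, 0, 0]],
  ],
)

```text
time: 7.85
tool_pos: [0.5764, -0.0376, 0.1686]
ee_rot: [3.141, 0.0, 1.55]
wrist_force: [-2.9, 0.4, 8.0]
width: 0.0425
gripper_force: 4.1
```

Run:
```python
from h import *
rel([.575,-.0735,.2],1.5487);canpose()
```

```text
pos [ 0.5764 -0.0376  0.1686] rot [3.1407e+00 4.0000e-04 1.5503e+00] F [-2.9  0.4  8. ] t 7.85 w 0.04251000598284874
shift mm/80 [-0.449 -0.008 -0.392] turn/.5 [0.002 0.001 0.003]
extent [286. 234. 327.  92.] 0.8 22570
rect [[0.5105000138282776, -0.06279999762773514], [0.6783000230789185, -0.06650000065565109], [0.6793000102043152, -0.021700000390410423], [0.5115000009536743, -0.01810000091791153]]
[[ 0.52   -0.0378 -0.0432  0.2035]
 [ 0.54   -0.0312 -0.0373  0.2028]
 [ 0.56   -0.041  -0.0444  0.2033]
 [ 0.58   -0.0415 -0.0447  0.2033]
 [ 0.6    -0.0413 -0.0451  0.2032]
 [ 0.62   -0.0367 -0.0448  0.2033]
 [ 0.64   -0.0413 -0.0456  0.2033]
 [ 0.66   -0.0446 -0.0469  0.1992]
 [ 0.68   -0.0445 -0.0473  0.1993]]
```

Request:
apply_moves(
  rows=[
    [[0, 0, 0, -0.05, 0, 0, 0], [0, -0.05, 0, -0.1, 0, 0, 0], [0, -0.21, 0, -0.1, 0, 0, 0], [0, -0.21, 0, -0.05, 0, 0, 0], [0, -0.21, 0, -0.02, 0, 0, 0], [0, -0.21, 0, 0, 0, 0, 0], [0, -0.21, 0, 0, 0, 0, 0], [0, -0.18, 0, 0, 0, 0, 0], [0, -0.13, 0, 0, 0, 0, 0], [0, -0.08, 0, 0, 0, 0, 0], [0, -0.03, 0, 0, 0, 0, 0], [0, 0.02, 0, 0, 0, 0, 0], [0, 0.07, 0, 0, 0, 0, 0], [0, 0.12, 0, 0, 0, 0, 0], [0, 0.17, 0, 0, 0, 0, 0], [0, 0.21, 0, 0, 0, 0, 0], [0, 0.24, 0, 0, 0, 0, 0], [0, 0.24, 0, 0, 0, 0, 0]],
  ],
)

```text
time: 9.45
tool_pos: [0.5767, -0.0184, 0.1686]
ee_rot: [3.141, -0.0, 1.55]
wrist_force: [-3.9, 0.2, 9.5]
width: 0.0429
gripper_force: 5.1
```

Run:
```python
from h import *
rel([.575,-.0735,.2],1.5487);canpose()
```

```text
pos [ 0.5767 -0.0184  0.1686] rot [ 3.1412 -0.      1.5498] F [-3.9  0.2  9.5] t 9.45 w 0.04289214417420593
shift mm/80 [-0.689 -0.006 -0.393] turn/.5 [ 0.001 -0.     0.002]
extent [284. 236. 324.  96.] 0.95 22026
rect [[0.510699987411499, -0.044199999421834946], [0.6779000163078308, -0.04820000007748604], [0.6790000200271606, -0.0031999999191612005], [0.5116999745368958, 0.0007999999797903001]]
[[ 0.52   -0.0185 -0.0245  0.2035]
 [ 0.54   -0.0121 -0.0181  0.2028]
 [ 0.56   -0.0222 -0.0257  0.2034]
 [ 0.58   -0.0229 -0.0263  0.2033]
 [ 0.6    -0.0222 -0.0265  0.2032]
 [ 0.62   -0.0176 -0.0258  0.2034]
 [ 0.64   -0.0219 -0.0268  0.2032]
 [ 0.66   -0.025  -0.028   0.1993]
 [ 0.68   -0.0253 -0.0284  0.1992]]
```

Request:
apply_moves(
  rows=[
    [[0, 0, 0, -0.05, 0, 0, 0], [0, -0.05, 0, -0.1, 0, 0, 0], [0, -0.22, 0, -0.1, 0, 0, 0], [0, -0.22, 0, -0.05, 0, 0, 0], [0, -0.22, 0, -0.02, 0, 0, 0], [0, -0.22, 0, 0, 0, 0, 0], [0, -0.22, 0, 0, 0, 0, 0], [0, -0.19, 0, 0, 0, 0, 0], [0, -0.14, 0, 0, 0, 0, 0], [0, -0.09, 0, 0, 0, 0, 0], [0, -0.04, 0, 0, 0, 0, 0], [0, 0.01, 0, 0, 0, 0, 0], [0, 0.06, 0, 0, 0, 0, 0], [0, 0.11, 0, 0, 0, 0, 0], [0, 0.16, 0, 0, 0, 0, 0], [0, 0.2, 0, 0, 0, 0, 0], [0, 0.23, 0, 0, 0, 0, 0], [0, 0.23, 0, 0, 0, 0, 0]],
  ],
)

```text
time: 11.05
tool_pos: [0.577, -0.0, 0.1686]
ee_rot: [3.141, -0.0, 1.55]
wrist_force: [-4.6, -0.3, 10.0]
width: 0.0428
gripper_force: 5.3
```

Request:
apply_moves(
  rows=[
    [[0, 0, 0, -0.05, 0, 0, 0], [0, -0.05, 0, -0.1, 0, 0, 0], [0, -0.22, 0, -0.1, 0, 0, 0], [0, -0.22, 0, -0.05, 0, 0, 0], [0, -0.22, 0, -0.02, 0, 0, 0], [0, -0.22, 0, 0, 0, 0, 0], [0, -0.22, 0, 0, 0, 0, 0], [0, -0.19, 0, 0, 0, 0, 0], [0, -0.14, 0, 0, 0, 0, 0], [0, -0.09, 0, 0, 0, 0, 0], [0, -0.04, 0, 0, 0, 0, 0], [0, 0.01, 0, 0, 0, 0, 0], [0, 0.06, 0, 0, 0, 0, 0], [0, 0.11, 0, 0, 0, 0, 0], [0, 0.16, 0, 0, 0, 0, 0], [0, 0.2, 0, 0, 0, 0, 0], [0, 0.23, 0, 0, 0, 0, 0], [0, 0.23, 0, 0, 0, 0, 0]],
  ],
)

```text
time: 12.55
tool_pos: [0.5773, 0.0185, 0.1686]
ee_rot: [-3.142, -0.0, 1.55]
wrist_force: [-4.1, 0.6, 10.7]
width: 0.0427
gripper_force: 5.4
```

Run:
```python
from h import *
rel([.575,-.0735,.2],1.5487);canpose()
```

```text
pos [0.5773 0.0185 0.1686] rot [-3.1416e+00 -2.0000e-04  1.5497e+00] F [-4.1  0.6 10.7] t 12.55 w 0.0427039000969047
shift mm/80 [-1.15  -0.004 -0.393] turn/.5 [-0.    -0.     0.002]
extent [287. 235. 330.  94.] 0.74 22528
rect [[0.5113999843597412, -0.006800000090152025], [0.6787999868392944, -0.01140000019222498], [0.6801000237464905, 0.03420000150799751], [0.5127000212669373, 0.03889999911189079]]
[[0.52   0.0184 0.0131 0.2034]
 [0.54   0.0245 0.018  0.203 ]
 [0.56   0.015  0.012  0.2034]
 [0.58   0.0148 0.0114 0.2034]
 [0.6    0.0148 0.0115 0.2032]
 [0.62   0.0201 0.0118 0.2034]
 [0.64   0.0155 0.0107 0.2033]
 [0.66   0.0125 0.0097 0.1993]
 [0.68   0.013  0.0097 0.1992]]
```

Request:
apply_moves(
  rows=[
    [[0, 0, 0, -0.05, 0, 0, 0], [0, -0.05, 0, -0.1, 0, 0, 0], [0, -0.22, 0, -0.1, 0, 0, 0], [0, -0.22, 0, -0.05, 0, 0, 0], [0, -0.22, 0, -0.02, 0, 0, 0], [0, -0.22, 0, -0.01, 0, 0, 0], [0, -0.22, 0, -0.01, 0, 0, 0], [0, -0.19, 0, -0.01, 0, 0, 0], [0, -0.14, 0, -0.01, 0, 0, 0], [0, -0.09, 0, -0.01, 0, 0, 0], [0, -0.04, 0, -0.01, 0, 0, 0], [0, 0.01, 0, -0.01, 0, 0, 0], [0, 0.06, 0, -0.01, 0, 0, 0], [0, 0.11, 0, -0.01, 0, 0, 0], [0, 0.16, 0, -0.01, 0, 0, 0], [0, 0.2, 0, -0.01, 0, 0, 0], [0, 0.23, 0, -0.01, 0, 0, 0], [0, 0.23, 0, -0.01, 0, 0, 0]],
  ],
)

```text
time: 14.15
tool_pos: [0.5776, 0.037, 0.1686]
ee_rot: [-3.141, -0.0, 1.55]
wrist_force: [-3.2, -0.3, 7.9]
width: 0.0427
gripper_force: 4.1
```

Request:
apply_moves(
  rows=[
    [[0, 0, 0, -0.05, 0, 0, 0], [0, -0.05, 0, -0.1, 0, 0, 0], [0, -0.22, 0, -0.1, 0, 0, 0], [0, -0.22, 0, -0.05, 0, 0, 0], [0, -0.22, 0, -0.02, 0, 0, 0], [0, -0.22, 0, 0, 0, 0, 0], [0, -0.22, 0, 0, 0, 0, 0], [0, -0.19, 0, 0, 0, 0, 0], [0, -0.14, 0, 0, 0, 0, 0], [0, -0.09, 0, 0, 0, 0, 0], [0, -0.04, 0, 0, 0, 0, 0], [0, 0.01, 0, 0, 0, 0, 0], [0, 0.06, 0, 0, 0, 0, 0], [0, 0.11, 0, 0, 0, 0, 0], [0, 0.16, 0, 0, 0, 0, 0], [0, 0.2, 0, 0, 0, 0, 0], [0, 0.23, 0, 0, 0, 0, 0], [0, 0.23, 0, 0, 0, 0, 0]],
  ],
)

```text
time: 15.65
tool_pos: [0.5778, 0.0555, 0.1687]
ee_rot: [-3.141, -0.001, 1.55]
wrist_force: [-3.1, 0.3, 7.5]
width: 0.0428
gripper_force: 3.9
```

Run:
```python
from h import *
rel([.575,-.0735,.2],1.5487);canpose()
```

```text
pos [0.5778 0.0555 0.1687] rot [-3.1412e+00 -6.0000e-04  1.5498e+00] F [-3.1  0.3  7.5] t 15.65 w 0.04281795111871292
shift mm/80 [-1.613 -0.002 -0.393] turn/.5 [-0.001 -0.001  0.002]
extent [286. 234. 329.  96.] 0.93 23176
rect [[0.5115000009536743, 0.03220000118017197], [0.6797000169754028, 0.02669999934732914], [0.6812000274658203, 0.07209999859333038], [0.5130000114440918, 0.07750000059604645]]
[[0.52   0.0558 0.0508 0.2034]
 [0.54   0.0615 0.0546 0.2032]
 [0.56   0.0535 0.0498 0.2034]
 [0.58   0.053  0.0493 0.2034]
 [0.6    0.053  0.0494 0.2033]
 [0.62   0.0574 0.0496 0.2034]
 [0.64   0.0524 0.0485 0.2034]
 [0.66   0.0496 0.0479 0.1993]
 [0.68   0.0499 0.0472 0.1993]]
```

Request:
apply_moves(
  rows=[
    [[0, 0, 0, -0.05, 0, 0, 0], [0, -0.05, 0, -0.1, 0, 0, 0], [0, -0.2, 0, -0.1, 0, 0, 0], [0, -0.2, 0, -0.05, 0, 0, 0], [0, -0.2, 0, -0.02, 0, 0, 0], [0, -0.2, 0, 0, 0, 0, 0], [0, -0.2, 0, 0, 0, 0, 0], [0, -0.17, 0, 0, 0, 0, 0], [0, -0.12, 0, 0, 0, 0, 0], [0, -0.07, 0, 0, 0, 0, 0], [0, -0.02, 0, 0, 0, 0, 0], [0, 0.03, 0, 0, 0, 0, 0], [0, 0.08, 0, 0, 0, 0, 0], [0, 0.13, 0, 0, 0, 0, 0], [0, 0.17, 0, 0, 0, 0, 0], [0, 0.21, 0, 0, 0, 0, 0], [0, 0.24, 0, 0, 0, 0, 0], [0, 0.24, 0, 0, 0, 0, 0]],
  ],
)

```text
time: 17.25
tool_pos: [0.5783, 0.0747, 0.1686]
ee_rot: [-3.141, -0.001, 1.55]
wrist_force: [-3.1, 0.3, 7.9]
width: 0.0429
gripper_force: 3.8
```

Request:
apply_moves(
  rows=[
    [[0, 0, 0, -0.05, 0, 0, 0], [0, -0.05, 0, -0.1, 0, 0, 0], [0, -0.21, 0, -0.1, 0, 0, 0], [0, -0.21, 0, -0.05, 0, 0, 0], [0, -0.21, 0, -0.02, 0, 0, 0], [0, -0.21, 0, 0, 0, 0, 0], [0, -0.21, 0, 0, 0, 0, 0], [0, -0.18, 0, 0, 0, 0, 0], [0, -0.13, 0, 0, 0, 0, 0], [0, -0.08, 0, 0, 0, 0, 0], [0, -0.03, 0, 0, 0, 0, 0], [0, 0.02, 0, 0, 0, 0, 0], [0, 0.07, 0, 0, 0, 0, 0], [0, 0.12, 0, 0, 0, 0, 0], [0, 0.17, 0, 0, 0, 0, 0], [0, 0.21, 0, 0, 0, 0, 0], [0, 0.23, 0, 0, 0, 0, 0], [0, 0.23, 0, 0, 0, 0, 0]],
  ],
)

```text
time: 18.75
tool_pos: [0.5787, 0.0931, 0.1687]
ee_rot: [-3.141, -0.001, 1.55]
wrist_force: [-3.2, 0.5, 7.9]
width: 0.0428
gripper_force: 3.8
```

Run:
```python
from h import *
rel([.575,-.0735,.2],1.5487);canpose()
```

```text
pos [0.5787 0.0931 0.1687] rot [-3.1414e+00 -6.0000e-04  1.5498e+00] F [-3.2  0.5  7.9] t 18.75 w 0.04276181356181743
shift mm/80 [-2.083 -0.003 -0.393] turn/.5 [-0.    -0.001  0.002]
extent [287. 234. 329.  94.] 0.73 22904
rect [[0.5131000280380249, 0.06549999862909317], [0.6807000041007996, 0.061400000005960464], [0.6819000244140625, 0.10920000076293945], [0.5142999887466431, 0.11330000311136246]]
[[0.52   0.0928 0.0877 0.2034]
 [0.54   0.0986 0.0914 0.203 ]
 [0.56   0.0897 0.0866 0.2033]
 [0.58   0.0893 0.0862 0.2033]
 [0.6    0.089  0.086  0.2032]
 [0.62   0.0948 0.0866 0.2032]
 [0.64   0.0897 0.0854 0.2034]
 [0.66   0.0868 0.0849 0.1993]
 [0.68   0.0864 0.0843 0.1993]]
```

The can is about 17 mm past the seam and 35 mm short of the tray, which is comfortable. I'll lift off straight up.

Request:
apply_moves(
  rows=[
    [[0, 0, 0, -0.03, 0, 0, 0], [0, 0, 0, -0.1, 0, 0, 0], [0, 0, 0, -0.3, 0, 0, 0], [0, 0, 0, -0.6, 0, 0, 0], [0, 0, 0, -1, 0, 0, 0], [0, 0, 0, -1, 0, 0, 0]],
  ],
)

```text
time: 19.35
tool_pos: [0.5827, 0.0927, 0.2544]
ee_rot: [3.13, -0.001, 1.55]
wrist_force: [1.7, -1.1, 2.5]
width: 0.0428
gripper_force: 0.0
```

Request:
apply_moves(
  rows=[
    [[0, -0.3, 0, -0.2, 0, 0, 0], [0, -0.7, 0, -0.4, 0, 0, 0], [0, -1, 0, -0.5, 0, 0, 0], [0, -1, 0, -0.5, 0, 0, 0], [0, -1, 0, -0.5, 0, 0, 0], [0, -1, 0, -0.5, 0, 0, 0], [0, -1, 0, -0.5, 0, 0, 0]],
  ],
)

```text
time: 19.93
tool_pos: [0.5765, 0.0135, 0.286]
ee_rot: [-3.14, -0.001, 1.551]
wrist_force: [0.1, 0.6, -0.3]
width: 0.0424
gripper_force: 0.0
```

Run:
```python
from h import *
rel([.575,-.0735,.2],1.5487);p=canpose()
q,d=grab_frame('scene');cv2.imwrite('pics/i.png',np.hstack([cv2.resize(p,(400,300)),cv2.resize(q,(400,300))]))
```

```text
pos [0.5765 0.0135 0.286 ] rot [-3.1396e+00 -7.0000e-04  1.5506e+00] F [ 0.1  0.6 -0.3] t 19.9333 w 0.04238915763844009
shift mm/80 [-1.088  0.005  1.075] turn/.5 [-0.004 -0.001  0.004]
extent [276.  97. 208.  67.] 0.56 11430
rect [[0.513700008392334, 0.06279999762773514], [0.6802999973297119, 0.059300001710653305], [0.6812999844551086, 0.10809999704360962], [0.5146999955177307, 0.11159999668598175]]
[[0.52   0.087  0.0873 0.2034]
 [0.54   0.0867 0.0868 0.2035]
 [0.56   0.0857 0.0862 0.2035]
 [0.58   0.0853 0.0859 0.2036]
 [0.6    0.0857 0.0855 0.2036]
 [0.62   0.0849 0.0851 0.2035]
 [0.64   0.0848 0.0847 0.2034]
 [0.66   0.0836 0.0847 0.1996]
 [0.68   0.0838 0.0841 0.1996]]
```

View pics/i.png

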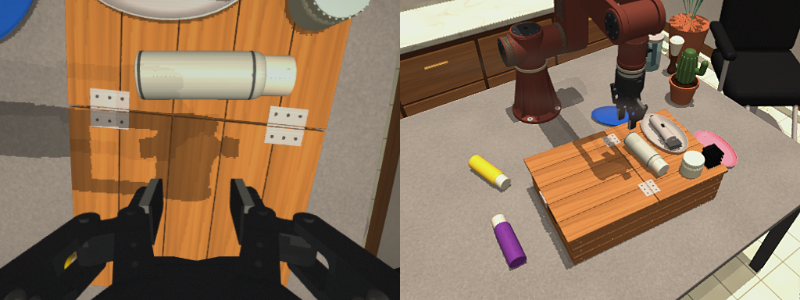

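The can lies past the seam (its near edge is at row 100, the seam at rows 105–130) and clear of the tray and pot. It is at rest and the gripper touches nothing.

```bash
python3 -c "
from rig import *
print(finish_job())"
```

```text
the job is handed in; nothing more can be done
None
```

I rolled the can over the seam; by my measurement it lies still on the deck about 17 mm past it, clear of the tray and pot, with the lid shut and nothing else seen moved, and I handed the job in at about 20 s.

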